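# Put the turned blanks away in their storage blocks

### The arm

A 6-joint arm with a two-finger parallel gripper is mounted at the origin on the work surface. World frame = base frame: x ahead of the robot, y to its left, z up, the work surface at z = 0. Lengths are in m, angles in degrees, forces in N, time in s.
With the tool pointing down it reaches from about 0.25 to 0.725 m from the base axis. Payload 9.7 kg.
Tool frame: the origin (TCP) lies midway between the tips of the shut fingers; the grasp point (between the pads) lies 19 mm behind it (bot.pinch_z is the distance from the TCP to the grasp point, in m); z points along the fingers, y is the line along which they close (so a half turn about z gives the same grasp; the last joint's range is limited). The gripper opens to 85 mm and grips with 20 to 120 N. Pads are 22 mm wide; open, the fingers measure 114 mm over their backs; the gripper's body (76 mm by 85 mm) begins 54 mm behind the grasp point. The pads swing forward as they close: fully open they stand 13 mm farther back than shut.
Start: joints at [-71.448, 4.979, 10.078, 95.1, 0, 90], TCP at [0.175, -0.521, 0.195] pointing down, gripper open.
Joint ranges: [-179.16, 179.16], [-48.56, 103.87], [-65.8, 70.77], [-126.05, 130.52], [-82.76, 87.17], [-180, 180]. Speed limits (degrees/s): [127.2, 127.2, 147.25, 180, 180, 180].

### API

Orientations are given as [roll, pitch, yaw] about the fixed x, y, z axes, in that order (R = Rz(yaw) Ry(pitch) Rx(roll)).
In Python, from workcell import sensors, camera, ticket, bot gives the robot as it stands.
- The arm moves only by the shell command python3 -m handwheel 'ROWS' [FORCE]. ROWS is a JSON object of lists of equal length, an entry for each row: "gripper": the opening, from -1 (shut) to 1 (fully open); "slide": the shift along the tool's x, y, z in mm, a list of three; "yaw": the turn about the tool's z in rad. A call has 1 to 8 rows; each row shifts and turns the commanded pose from where the row before left it, along the tool's axes as they then stand; what a row does not reach is not made up. A row lasts 1/12 s, in which the tool goes at most 41.7 mm and 7.16 degrees, less where a joint would pass 70% of its speed; a pose out of reach is approached as far as the arm can. A call is refused whole if a number of a shift passes 41.7 or a number of a turn 0.125, either way. A call with a gripper value outside its range is refused whole. The fingers move at their own pace and stop on an object; FORCE is the grip in N (left out, the last holds). Time passes only in rows, so rows that do not move let the fingers close. It gives the time, the measured TCP pose, the force, the opening and the grip force at its end, in the units of the state.
- sensors.get_obs(): the state, without advancing time (a new reading comes with each control period).
- camera(name): name is "scene" or "top" or "wrist"; returns a dict with "img" (384x512x3 uint8, red, green, blue), "fx", "fy", "cx", "cy" (pixels), "R" (3x3) and "t" (3): a world point X has camera coordinates R X + t. Camera axes: x right, y down, z forward; pixel columns grow to the right and rows downward; lengths in m; the calibration is good to about 2 mm. A picture is of the moment at which its call begins. There is no depth.
- ticket.job_done(): hands the job in; it is judged then, once.
The state is a dict: "time": time; "q": joint angles; "qd": joint speeds; "joint_efforts": joint torques, N m; "ee_pos": TCP position; "tcp_rot": TCP orientation; "wrist_force": force on the tool from outside, world axes, zero at the start; "torque": the same for the moment, N m; "opening": finger opening in m; "grasp_force": force on a finger pad.
Only numpy, scipy, OpenCV 4.12 (cv2) and the standard library are available. Lean on these libraries where they do the work, as an engineer would, in place of code of your own. Each camera call takes 0.05 s, during which the arm holds its last target. There are 200 camera calls.

### The job

Four round steel blanks of different diameters stand about on the workshop bench, mixed with a square blank and an L-shaped piece of angle. Put each round blank away, upright, in the round recess of the wooden storage block bored for its size (the smallest blank in the smallest recess, the next in the next, up to the largest), setting each one down gently on the recess floor. Leave the square blank and the L-shaped piece standing where they are.

Things in the scene. Friction and masses are not known exactly. Their poses are not given: they have to be found in the camera images.
- blank_a: The smallest round blank: a loose solid cylinder of bare steel standing on end on the bench, 22 mm in diameter, 42 mm tall, with a tiny dark centre mark on top. Origin: centre of its underside; z up along its axis.
- blank_b: The second smallest round blank: a loose solid cylinder of bare steel standing on end on the bench, 32 mm in diameter, 42 mm tall, with a tiny dark centre mark on top. Origin: centre of its underside; z up along its axis.
- blank_c: The second largest round blank: a loose solid cylinder of bare steel standing on end on the bench, 42 mm in diameter, 42 mm tall, with a tiny dark centre mark on top. Origin: centre of its underside; z up along its axis.
- blank_d: The largest round blank: a loose solid cylinder of bare steel standing on end on the bench, 52 mm in diameter, 42 mm tall, with a tiny dark centre mark on top. Origin: centre of its underside; z up along its axis.
- block_a: Storage block with the smallest recess: pale wood, 64 mm square, 12 mm tall, fixed to the bench; one round recess in the middle of its top, 40 mm across, 6 mm deep, grey felt floor. For the smallest round blank, with 9 mm to spare all round. Origin: centre of its underside, on the recess's axis; z up, x and y along its sides; recess floor at z = 6 mm, rim at 12 mm.
- block_b: Storage block with the second smallest recess: pale wood, 74 mm square, 12 mm tall, fixed to the bench; one round recess in the middle of its top, 50 mm across, 6 mm deep, grey felt floor. For the second smallest round blank, with 9 mm to spare all round. Origin: centre of its underside, on the recess's axis; z up, x and y along its sides; recess floor at z = 6 mm, rim at 12 mm.
- block_c: Storage block with the second largest recess: pale wood, 83 mm square, 12 mm tall, fixed to the bench; one round recess in the middle of its top, 60 mm across, 6 mm deep, grey felt floor. For the second largest round blank, with 9 mm to spare all round. Origin: centre of its underside, on the recess's axis; z up, x and y along its sides; recess floor at z = 6 mm, rim at 12 mm.
- block_d: Storage block with the largest recess: pale wood, 92 mm square, 12 mm tall, fixed to the bench; one round recess in the middle of its top, 70 mm across, 6 mm deep, grey felt floor. For the largest round blank, with 9 mm to spare all round. Origin: centre of its underside, on the recess's axis; z up, x and y along its sides; recess floor at z = 6 mm, rim at 12 mm.
- square_blank: A square blank, which stays where it is: bare steel, loose, standing, 38 x 38 mm, 42 mm tall, with the same centre mark. Origin: centre of its underside; x and y along its sides.
- angle_blank: An L-shaped piece of angle section, which stays where it is: bare steel, loose, standing on end, both legs 44 mm long and 12 mm thick, 42 mm tall. Origin: on its underside, at the centre of the 44 x 44 mm square that encloses the L; the legs lie along the -y and the -x sides of that square.
Mind the look-alikes: they are no part of the job. What is shaped like the blank_c but pink, turquoise or yellow is not meant.

How it is judged (in metres and radians):
At the end, for the whole second after the job is handed in: Each round blank stands upright (0.1 rad) on the floor of the recess of its own size (underside 3 to 9 mm above the bench, axis within 12 mm of the recess's), released and at rest; the square blank and the L-shaped piece stand upright (0.1 rad) within 20 mm of where they started (horizontal distance between blank_a and block_a below 0.012 m and z of blank_a in the frame of block_a between 0.003 and 0.009 m and angle between each of blank_a, blank_b, blank_c, blank_d, square_blank, angle_blank's own z axis and vertical below 0.1 rad and linear speed of each of blank_a, blank_b, blank_c, blank_d below 0.02 m/s and horizontal distance between blank_b and block_b below 0.012 m and z of blank_b in the frame of block_b between 0.003 and 0.009 m and horizontal distance between blank_c and block_c below 0.012 m and z of blank_c in the frame of block_c between 0.003 and 0.009 m and horizontal distance between blank_d and block_d below 0.012 m and z of blank_d in the frame of block_d between 0.003 and 0.009 m and distance of each of square_blank, angle_blank from where it was at the start of the episode below 0.02 m); the robot touches nothing.
It fails at once if a round blank is dropped or slammed into its recess (faster than 0.5 m/s there) ((horizontal distance between blank_a and block_a below 0.02 m and z of blank_a in the frame of block_a below 0.016 m and linear speed of blank_a above 0.5 m/s) or (horizontal distance between blank_b and block_b below 0.02 m and z of blank_b in the frame of block_b below 0.016 m and linear speed of blank_b above 0.5 m/s) or (horizontal distance between blank_c and block_c below 0.02 m and z of blank_c in the frame of block_c below 0.016 m and linear speed of blank_c above 0.5 m/s) or (horizontal distance between blank_d and block_d below 0.02 m and z of blank_d in the frame of block_d below 0.016 m and linear speed of blank_d above 0.5 m/s)).
It fails at once if the square piece is shifted by more than 20 mm or tipped (distance of square_blank from where it was at the start of the episode above 0.02 m or angle between square_blank's own z axis and vertical above 0.3 rad).
It fails at once if the angle piece is shifted by more than 20 mm or tipped (distance of angle_blank from where it was at the start of the episode above 0.02 m or angle between angle_blank's own z axis and vertical above 0.3 rad).
It also fails if it takes over 96 s, if anything falls off the work surface, if the arm or the gripper's body presses on something with over 40 N, if the wrist force passes 120 N, or if a joint passes its speed limit or range.

## Working session

There is one attempt and no reset: what is moved stays moved. The work goes in short steps, Python scripts to look and compute and a shell command to move; the robot and the scene stay as the last step left them, time stands still between calls to the robot, and variables do not carry over. Pictures are saved under pics/ and viewed, at most 14 in all, crops included, and the job is handed in when it is done.

```bash
mkdir -p pics; ls; python3 - <<'E'
from workcell import sensors,camera,bot
import cv2,numpy as np
for n in ("top","scene"):
    c=camera(n); cv2.imwrite(f"pics/{n}0.png",cv2.resize(c["img"][:,:,::-1],None,fx=1.5,fy=1.5)); np.save(f"pics/{n}0.npy",c,allow_pickle=True)
    print(n,c["fx"],c["fy"],c["cx"],c["cy"],np.round(c["R"],3).tolist(),np.round(c["t"],3))
o=sensors.get_obs();print(o, bot.pinch_z)
E
```

```text
pics
top 361.1872057132147 361.1872057132147 259.24180946489224 191.7361678555558 [[0.007, -1.0, 0.013], [-0.987, -0.009, -0.16], [0.16, -0.012, -0.987]] [0.001 0.513 0.986]
scene 377.70367534012695 377.70367534012695 258.0416995465275 187.56158803757128 [[0.323, 0.946, 0.01], [0.728, -0.241, -0.642], [-0.605, 0.215, -0.767]] [-0.176 -0.361  1.268]
{'time': 0.1, 'q': array([-7.14479882e+01,  5.00995878e+00,  1.00379847e+01,  9.50999233e+01,
        5.11708174e-05,  9.00008979e+01]), 'qd': array([ 0.01865519, -0.09448072,  0.08335076,  0.03668727, -0.03513192,
       -0.12401628]), 'joint_efforts': array([ 3.03919187e-04, -5.21562195e+01,  4.65654624e+01,  1.60482799e-02,
        1.42759387e-05,  8.14272681e-06]), 'ee_pos': array([ 0.17490922, -0.52117488,  0.19422567]), 'tcp_rot': array([-1.79928103e+02, -5.00439938e-05,  1.85511138e+01]), 'wrist_force': array([-0.41355679, -0.38122485,  0.39705102]), 'torque': array([0.06448193, 0.01345246, 0.06520501]), 'grasp_force': 0.0, 'opening': 0.08524551477254184} 0.0187
```

View pics/top0.png

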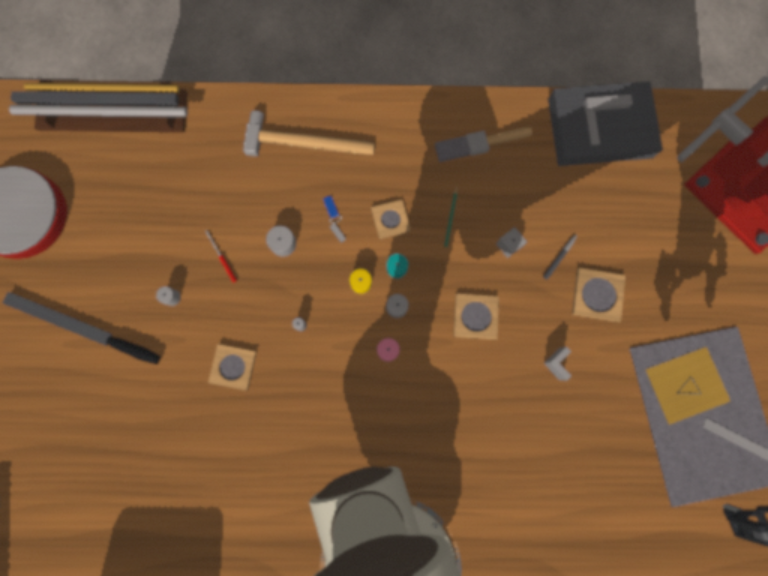

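View pics/scene0.png

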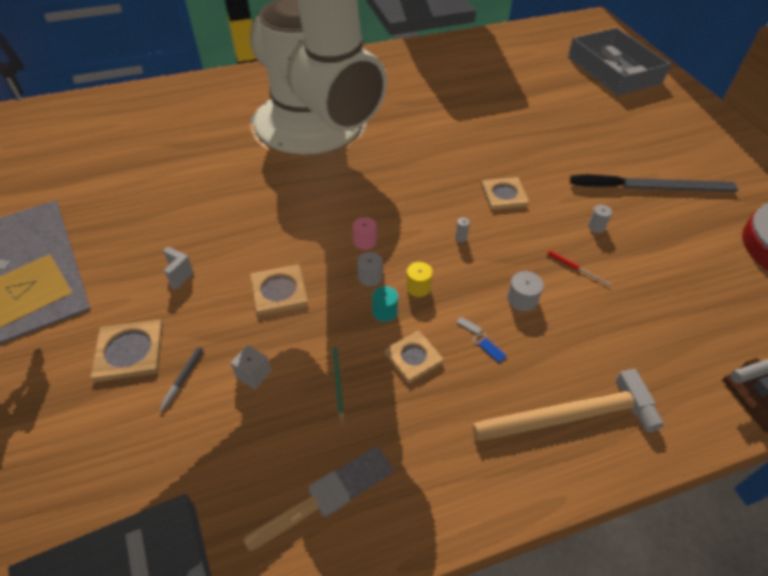

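Candidates in the top picture (768-wide pixels):
- Grey round blanks: d (280,240), b (167,295), a (298,324), c (397,306).
- Look-alikes of c: yellow (360,281), turquoise (397,265), pink (388,349).
- Pieces that stay: square (511,242), L (559,364).
- Blocks by size: a (390,219), b (231,367), c (476,317), d (600,295).

The scene view shows the same layout. Next I measure.

```bash
cat > h.py <<'E'
import numpy as np,cv2
def cast(c,uv,z):
    d=c["R"].T@np.array([(uv[0]-c["cx"])/c["fx"],(uv[1]-c["cy"])/c["fy"],1.]); o=-c["R"].T@c["t"]
    return (o+d*(z-o[2])/d[2])[:2]
def proj(c,X):
    p=c["R"]@np.array(X)+c["t"]; return np.array([c["fx"]*p[0]/p[2]+c["cx"],c["fy"]*p[1]/p[2]+c["cy"]])
def grey(c):
    h=cv2.cvtColor(c["img"],cv2.COLOR_RGB2HSV); return ((h[...,1]<75)&(h[...,2]>50)).astype(np.uint8)
def blob(c,uv,r=20):
    n,l,s,ce=cv2.connectedComponentsWithStats(grey(c),connectivity=4)
    i=min((i for i in range(1,n) if s[i,4]>8),key=lambda i:np.hypot(*(ce[i]-uv))); return ce[i],s[i]
def togo(x,y,obs):  # slide mm in tool axes
    a=np.radians(obs["tcp_rot"][2]); d=np.array([x,y])-obs["ee_pos"][:2]
    return 1e3*np.array([d@[np.cos(a),np.sin(a)],d@[np.sin(a),-np.cos(a)]])
E
python3 - <<'E'
from h import *
T=np.load("pics/top0.npy",allow_pickle=True).item();S=np.load("pics/scene0.npy",allow_pickle=True).item()
from workcell import sensors
o=sensors.get_obs()
P=dict(d=(280,240),b=(167,295),a=(298,324),c=(397,306),A=(390,219),B=(231,367),C=(476,317),D=(600,295))
for k,p in P.items():
    z=.021 if k.islower() else .008
    ce,s=blob(T,np.array(p)/1.5); w=cast(T,ce,z)
    ce2,s2=blob(S,proj(S,[*w,z])); w2=cast(S,ce2,z)
    print(k,ce.round(1),s[2:],w.round(4),"|",ce2.round(1),s2[2:],w2.round(4),togo(*w,o).round())
crops=[cv2.resize(T["img"][int(p[1]/1.5)-25:int(p[1]/1.5)+25,int(p[0]/1.5)-25:int(p[0]/1.5)+25,::-1],(200,200),interpolation=cv2.INTER_CUBIC) for p in P.values()]
cv2.imwrite("pics/crop.png",np.vstack([np.hstack(crops[:4]),np.hstack(crops[4:])]))
E
```

```text
d [187.  159.9] [ 19  21 310] [0.6087 0.2171] | [349.7 193.4] [ 23  26 470] [0.6069 0.217 ] [ 646. -562.]
b [111.7 196.9] [ 16  13 156] [0.4969 0.4293] | [399.7 145.2] [ 15  18 190] [0.4969 0.4293] [ 608. -799.]
a [199.2 215.8] [ 9  9 65] [0.4445 0.1761] | [307.8 152.5] [  9  16 106] [0.4434 0.1764] [ 477. -575.]
c [264.4 203.4] [ 14  16 186] [ 0.4819 -0.0107] | [246.3 178.8] [ 17  23 322] [ 0.4811 -0.0104] [ 453. -386.]
A [260.1 145.7] [ 13  12 112] [0.6581 0.0027] | [275.5 236.3] [ 16  13 161] [0.6582 0.003 ] [ 625. -343.]
B [154.4 244.4] [ 16  16 214] [0.3628 0.3031] | [336.1 127.7] [ 15   9 110] [0.3634 0.3033] [ 440. -722.]
C [317.1 210.6] [ 20  19 298] [ 0.4638 -0.1651] | [185.1 192.1] [ 23  16 281] [ 0.4644 -0.1659] [ 387. -246.]
D [399. 196.] [ 23  23 401] [ 0.5091 -0.4079] | [ 84.6 232.4] [ 30  24 546] [ 0.5094 -0.4085] [353.  -1.]
```

View pics/crop.png

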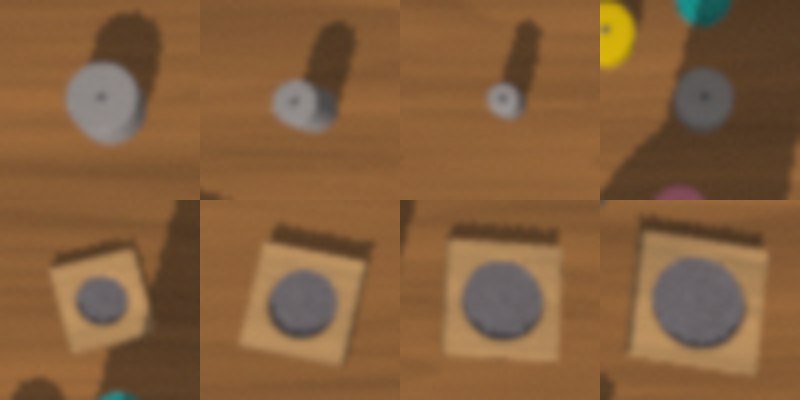

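The crop shows a, b, c and d as round bare steel with centre marks (c is grey, between yellow and turquoise). The recesses grow from A to D, and the two views agree within 2 mm. I start with blank c.

```bash
cat >> h.py <<'E'
P=dict(d=(.608,.217),b=(.497,.429),a=(.444,.1763),c=(.4815,-.0105),A=(.658,.003),B=(.363,.303),C=(.464,-.1655),D=(.509,-.408))
if __name__=="__main__":
    import sys; from workcell import sensors
    o=sensors.get_obs(); print(round(o["time"],1),"togo",togo(*P[sys.argv[1]],o).round(1),"z",(o["ee_pos"][2]*1e3).round(1),"rot",o["tcp_rot"].round(1),"q",o["q"].round(0))
E
M="python3 -m handwheel"
$M '{"gripper":[1,1,1,1,1,1,1,1],"slide":[[28,-24,0],[28,-24,0],[28,-24,0],[28,-24,0],[28,-24,0],[28,-24,0],[28,-24,0],[28,-24,0]],"yaw":[0,0,0,0,0,0,0,0]}' 40
python3 h.py c
$M '{"gripper":[0.6,0.6,0.6,0.6,0.6,0.6,0.6,0.6],"slide":[[28,-24,0],[28,-24,0],[28,-24,0],[28,-24,0],[28,-24,0],[28,-24,0],[14,-12,0],[0,0,0]],"yaw":[0,0,0,0,0,0,0,0]}'
python3 h.py c
```

```text
time: 0.77
ee_pos: [0.3266, -0.2664, 0.1947]
tcp_rot: [-180.0, 0.0, 18.5]
wrist_force: [1.1, -0.5, 0.4]
opening: 0.0854
grasp_force: 0.0
0.8 togo [ 228.2 -193.4] z 194.7 rot [-180.     0.    18.5] q [-39. -12.  -6.  96.  -0. 122.]
time: 1.43
ee_pos: [0.4503, -0.0594, 0.1941]
tcp_rot: [-179.9, 0.0, 18.8]
wrist_force: [0.4, -1.7, -0.4]
opening: 0.0681
grasp_force: 0.0
1.4 togo [ 45.2 -36.3] z 194.1 rot [-179.9    0.    18.8] q [ -8.  -8.  -3.  95.   0. 154.]
```

```bash
M="python3 -m handwheel"
$M '{"gripper":[0.6,0.6,0.6,0.6,0.6,0.6,0.6,0.6],"slide":[[23,-18,0],[22,-18,0],[0,0,30],[0,0,30],[0,0,30],[0,0,20],[0,0,0],[0,0,0]],"yaw":[0,0,0,0,0,0,0,0]}'
python3 h.py c; python3 - <<'E'
from workcell import camera
import cv2
cv2.imwrite("pics/w1.png",camera("wrist")["img"][:,:,::-1])
E
```

```text
time: 2.1
ee_pos: [0.4795, -0.0143, 0.0845]
tcp_rot: [-180.0, 0.1, 18.5]
wrist_force: [-0.4, 0.3, 1.2]
opening: 0.0685
grasp_force: 0.0
2.1 togo [ 3.1 -3. ] z 84.5 rot [-1.80e+02  1.00e-01  1.85e+01] q [ -2.  -5. -12.  83.  -0. 160.]
```

View pics/w1.png

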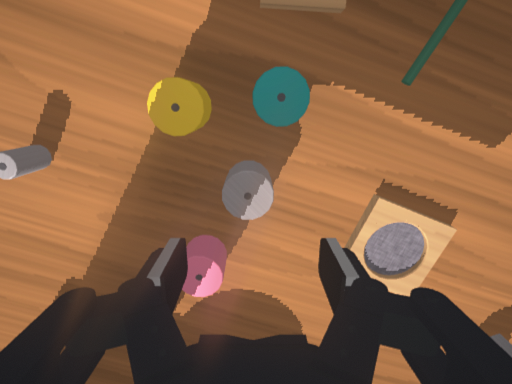

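The wrist view shows c centred between the fingers at (248,195), with turquoise (281,97), yellow (178,107) and pink (203,270) clear of the finger line. I descend and grip.

```bash
M="python3 -m handwheel"
$M '{"gripper":[0.6,0.6,0.6,0.6,0.6,0.6,0.6],"slide":[[3,-3,0],[0,0,20],[0,0,20],[0,0,20],[0,0,14],[0,0,0],[0,0,0]],"yaw":[0,0,0,0,0,0,0]}'
python3 h.py c
$M '{"gripper":[-1,-1,-1,-1,-1,-1,-1,-1],"slide":[[0,0,0],[0,0,0],[0,0,0],[0,0,0],[0,0,0],[0,0,0],[0,0,0],[0,0,0]],"yaw":[0,0,0,0,0,0,0,0]}' 50
$M '{"gripper":[-1,-1,-1,-1,-1,-1,-1],"slide":[[0,0,-8],[0,0,-20],[0,0,-20],[0,0,-20],[0,0,-20],[0,0,0],[0,0,0]],"yaw":[0,0,0,0,0,0,0]}'
python3 h.py C
```

```text
time: 2.73
ee_pos: [0.4828, -0.01, 0.012]
tcp_rot: [180.0, -0.0, 18.6]
wrist_force: [0.7, 0.1, 1.0]
opening: 0.0681
grasp_force: 0.0
2.7 togo [-1.4  0.1] z 12.0 rot [180.   -0.   18.6] q [ -1.  -4. -19.  75.  -0. 160.]
time: 3.4
ee_pos: [0.4822, -0.0101, 0.0109]
tcp_rot: [-180.0, 0.0, 18.6]
wrist_force: [-0.4, -0.9, 0.2]
opening: -0.0002
grasp_force: 0.0
time: 3.98
ee_pos: [0.483, -0.0101, 0.1003]
tcp_rot: [180.0, -0.1, 18.6]
wrist_force: [-0.2, -0.3, -0.1]
opening: 0.0001
grasp_force: 0.0
4.0 togo [-67.5 141.3] z 100.3 rot [ 1.80e+02 -1.00e-01  1.86e+01] q [ -1.  -5. -11.  85.  -0. 160.]
```

```bash
python3 - <<'E'
from workcell import camera
import cv2,numpy as np
from h import *
w=camera("wrist"); t=camera("top"); s=camera("scene")
o=np.hstack([cv2.resize(w["img"],(400,300)),cv2.resize(s["img"][80:260,150:390],(400,300))])
cv2.imwrite("pics/w2.png",o[:,:,::-1])
print(-w["R"].T@w["t"])
E
```

```text
[0.55350234 0.01249883 0.27934347]
```

View pics/w2.png

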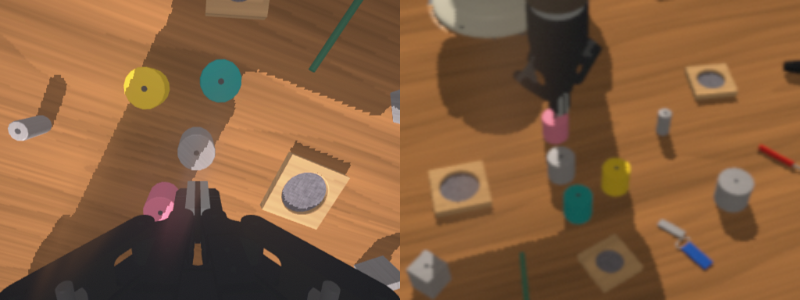

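```bash
python3 - <<'E'
from workcell import camera,sensors
from h import *
o=sensors.get_obs(); e=o["ee_pos"]
for n in ("top","scene","wrist"):
    c=camera(n); np.save(f"pics/{n}2.npy",c,allow_pickle=True)
    p=proj(c,[.4815,-.0105,.021]); ce,s=blob(c,p); print(n,"pred",p.round(),"blob",ce.round(1),s[2:],"c at",cast(c,ce,.021).round(4),"tcp px",proj(c,e).round(), "grasp px",proj(c,e+[0,0,.019]).round())
    p=proj(c,[*P["C"],.008]); ce,s=blob(c,p); print("C",cast(c,ce,.008).round(4))
w=c; print(c["R"].round(3).tolist(),c["fx"])
for n in("top","scene"):
    c=np.load(f"pics/{n}0.npy",allow_pickle=True).item(); print(cast(c,blob(c,proj(c,[.4815,-.0105,.021]))[0],.021))
E
```

```text
top pred [264. 204.] blob [271.7 258.2] [  153   269 23766] c at [ 0.3265 -0.0321] tcp px [265. 200.] grasp px [265. 199.]
C [ 0.6137 -0.238 ]
scene pred [246. 179.] blob [246.2 178.6] [ 17  23 328] c at [ 0.4804 -0.0102] tcp px [246. 158.] grasp px [246. 152.]
C [ 0.4644 -0.1661]
wrist pred [252. 186.] blob [251.5 189.4] [  48   57 2165] c at [ 0.4784 -0.0113] tcp px [251. 219.] grasp px [251. 231.]
C [ 0.4634 -0.1651]
[[0.318, -0.948, -0.001], [-0.905, -0.304, 0.298], [-0.283, -0.094, -0.954]] 293.7748789726187
[ 0.48191495 -0.01069408]
[ 0.48113157 -0.01037541]
```

```bash
python3 - <<'E'
from h import *
w,s=[np.load(f"pics/{n}2.npy",allow_pickle=True).item() for n in("wrist","scene")]
a=cv2.resize(w["img"][200:300,202:302],(400,400),interpolation=cv2.INTER_CUBIC); b=cv2.resize(s["img"][115:195,206:286],(400,400),interpolation=cv2.INTER_CUBIC)
cv2.imwrite("pics/w3.png",np.hstack([a,b])[:,:,::-1])
E
```

```text
(no output)
```

View pics/w3.png

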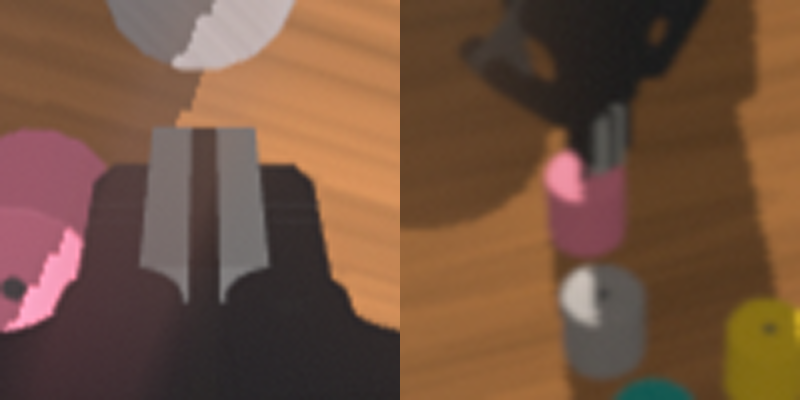

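```bash
python3 - <<'E'
from h import *
w,s=[np.load(f"pics/{n}2.npy",allow_pickle=True).item() for n in("wrist","scene")]
e=np.array([.483,-.0101,.1003]); a=np.radians(18.6)
for x in(0,.011):
  for dz in(0,.01,.02,.03,.04): 
    X=e+[x*np.cos(a),x*np.sin(a),dz]; print(x,dz,proj(w,X).round(1),proj(s,X).round(1))
E
```

```text
0 0 [251.5 218.2] [246.2 157.3]
0 0.01 [251.4 224.5] [246.1 154.3]
0 0.02 [251.4 231.5] [246.  151.2]
0 0.03 [251.3 239.3] [246.  148.1]
0 0.04 [251.2 248. ] [245.9 145. ]
0.011 0 [251.5 202.2] [248.9 159.9]
0.011 0.01 [251.4 207.7] [248.9 156.9]
0.011 0.02 [251.3 213.9] [248.8 153.9]
0.011 0.03 [251.2 220.8] [248.8 150.8]
0.011 0.04 [251.1 228.6] [248.8 147.7]
```

The shut fingertips show about 30 mm above the reported TCP, at wrist pixel (253,232) and scene pixel (247,149). So the grip closed above c, and c has not moved. I retry lower, in steps, watching the force.

```bash
M="python3 -m handwheel"
$M '{"gripper":[0.6,0.6,0.6,0.6,0.6,0.6,0.6,0.6],"slide":[[-1.5,0,0],[0,0,0],[0,0,0],[0,0,0],[0,0,20],[0,0,20],[0,0,20],[0,0,20]],"yaw":[0,0,0,0,0,0,0,0]}'
$M '{"gripper":[0.6,0.6,0.6,0.6,0.6,0.6],"slide":[[0,0,10],[0,0,5],[0,0,5],[0,0,0],[0,0,0],[0,0,0]],"yaw":[0,0,0,0,0,0]}'
python3 h.py c
python3 - <<'E'
from workcell import camera
from h import *
w=camera("wrist"); s=camera("scene")
cv2.imwrite("pics/w4.png",np.hstack([cv2.resize(w["img"],(400,300)),cv2.resize(s["img"][100:220,170:330],(400,300),interpolation=cv2.INTER_CUBIC)])[:,:,::-1])
E
```

```text
time: 4.95
ee_pos: [0.4809, -0.0105, 0.0181]
tcp_rot: [180.0, -0.0, 18.6]
wrist_force: [0.3, 0.3, -0.7]
opening: 0.0686
grasp_force: 0.0
time: 5.45
ee_pos: [0.4815, -0.0106, -0.0001]
tcp_rot: [180.0, -0.1, 18.5]
wrist_force: [0.3, 0.5, 0.5]
opening: 0.0687
grasp_force: 0.0
5.5 togo [ 0.  -0.1] z -0.1 rot [ 1.80e+02 -1.00e-01  1.85e+01] q [ -1.  -4. -20.  73.   0. 160.]
```

View pics/w4.png

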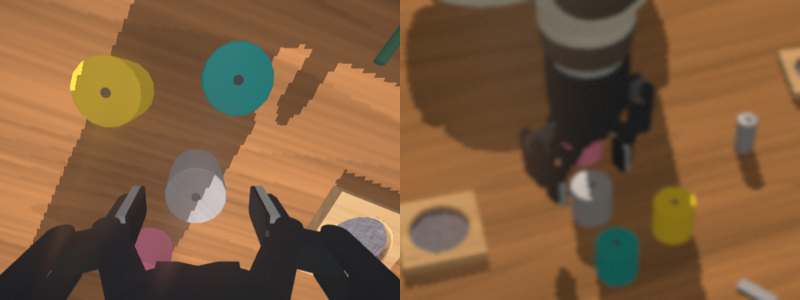

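```bash
M="python3 -m handwheel"
$M '{"gripper":[0.6,0.6,0.6,0.6,0.6],"slide":[[0,0,6],[0,0,6],[0,0,3],[0,0,0],[0,0,0]],"yaw":[0,0,0,0,0]}'
$M '{"gripper":[-1,-1,-1,-1,-1,-1],"slide":[[0,0,0],[0,0,0],[0,0,0],[0,0,0],[0,0,0],[0,0,0]],"yaw":[0,0,0,0,0,0]}' 50
python3 h.py c
```

```text
time: 5.97
ee_pos: [0.4805, -0.0105, -0.0166]
tcp_rot: [-180.0, 0.0, 18.6]
wrist_force: [0.1, -0.2, 1.1]
opening: 0.0685
grasp_force: 0.0
time: 6.47
ee_pos: [0.4811, -0.0103, -0.0155]
tcp_rot: [-180.0, -0.0, 18.6]
wrist_force: [-1.4, 1.9, 6.5]
opening: 0.0402
grasp_force: 50.9
6.5 togo [0.4 0.3] z -15.5 rot [-180.    -0.    18.6] q [ -1.  -3. -21.  72.   0. 160.]
```

```bash
M="python3 -m handwheel"
$M '{"gripper":[-1,-1,-1,-1,-1,-1],"slide":[[0,0,-10],[0,0,-20],[0,0,-20],[0,0,-10],[0,0,0],[0,0,0]],"yaw":[0,0,0,0,0,0]}'
python3 h.py C
$M '{"gripper":[-1,-1,-1,-1,-1,-1,-1,-1],"slide":[[-13,28,0],[-13,28,0],[-13,28,0],[-13,28,0],[-13,28,0],[0,0,0],[0,0,0],[0,0,0]],"yaw":[0,0,0,0,0,0,0,0]}'
python3 h.py C
```

```text
time: 6.97
ee_pos: [0.481, -0.0106, 0.0437]
tcp_rot: [180.0, -0.0, 18.5]
wrist_force: [0.5, -0.8, -4.2]
opening: 0.0402
grasp_force: 51.3
7.0 togo [-65.4 141.4] z 43.7 rot [180.   -0.   18.5] q [ -1.  -5. -16.  78.  -0. 160.]
time: 7.63
ee_pos: [0.463, -0.1636, 0.0426]
tcp_rot: [-179.9, 0.1, 18.5]
wrist_force: [0.7, -0.1, -3.2]
opening: 0.04
grasp_force: 52.1
7.6 togo [0.3 2.1] z 42.6 rot [-1.799e+02  1.000e-01  1.850e+01] q [-19.  -3. -15.  78.   0. 142.]
```

```bash
M="python3 -m handwheel"
$M '{"gripper":[-1,-1,-1,-1,-1,-1,-1,-1],"slide":[[0,2,10],[0,0,12],[0,0,10],[0,0,6],[0,0,4],[0,0,3],[0,0,0],[0,0,0]],"yaw":[0,0,0,0,0,0,0,0]}'
python3 h.py C
$M '{"gripper":[-1,-1,-1,-1,-1,-1,-1],"slide":[[0,0,2],[0,0,2],[0,0,1],[0,0,0.5],[0,0,0.5],[0,0,0],[0,0,0]],"yaw":[0,0,0,0,0,0,0]}'
python3 h.py C
```

```text
time: 8.3
ee_pos: [0.4645, -0.1658, -0.001]
tcp_rot: [180.0, -0.0, 18.6]
wrist_force: [-0.1, 0.0, -3.5]
opening: 0.0402
grasp_force: 52.1
8.3 togo [-0.4 -0.5] z -1.0 rot [180.   -0.   18.6] q [-20.  -2. -19.  73.   0. 142.]
time: 8.88
ee_pos: [0.4645, -0.1659, -0.0071]
tcp_rot: [180.0, -0.0, 18.6]
wrist_force: [0.2, -0.2, -4.2]
opening: 0.0401
grasp_force: 52.1
8.9 togo [-0.3 -0.5] z -7.1 rot [180.   -0.   18.6] q [-20.  -2. -19.  73.   0. 142.]
```

```bash
M="python3 -m handwheel"
$M '{"gripper":[-1,-1,-1,-1,-1,-1],"slide":[[0,0,0.5],[0,0,0.5],[0,0,0.5],[0,0,0.5],[0,0,0.3],[0,0,0]],"yaw":[0,0,0,0,0,0]}'
$M '{"gripper":[0,0.2,0.4,0.5,0.5,0.5,0.5,0.5],"slide":[[0,0,0],[0,0,0],[0,0,0],[0,0,0],[0,0,-10],[0,0,-20],[0,0,-30],[0,0,-30]],"yaw":[0,0,0,0,0,0,0,0]}'
$M '{"gripper":[0.6,0.6],"slide":[[0,0,-30],[0,0,0]],"yaw":[0,0]}'
python3 h.py d
python3 - <<'E'
from workcell import camera
from h import *
w=camera("wrist"); s=camera("scene")
cv2.imwrite("pics/w5.png",np.hstack([cv2.resize(w["img"],(400,300)),cv2.resize(s["img"][130:250,100:260],(400,300),interpolation=cv2.INTER_CUBIC)])[:,:,::-1])
E
```

```text
time: 9.38
ee_pos: [0.4644, -0.1659, -0.0094]
tcp_rot: [-180.0, 0.0, 18.6]
wrist_force: [0.1, 0.3, -4.2]
opening: 0.0405
grasp_force: 52.3
time: 10.05
ee_pos: [0.4638, -0.1657, 0.082]
tcp_rot: [-180.0, 0.0, 18.6]
wrist_force: [0.7, -0.7, -0.3]
opening: 0.0638
grasp_force: 0.0
time: 10.22
ee_pos: [0.4668, -0.1667, 0.1176]
tcp_rot: [179.7, -0.4, 18.6]
wrist_force: [0.6, -0.7, 0.7]
opening: 0.0686
grasp_force: 0.0
10.2 togo [ 256.  -318.8] z 117.6 rot [179.7  -0.4  18.6] q [-20.  -4.  -7.  86.  -0. 142.]
```

View pics/w5.png

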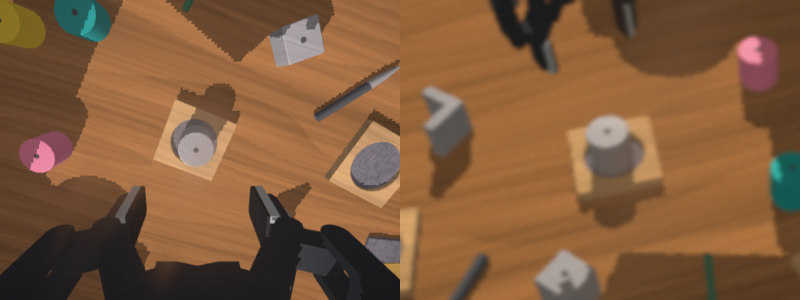

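Blank c stands upright in its recess (wrist view (195,150)), with the rim visible round it. Now d: I turn in place first, to keep joint 6 in range.

```bash
M="python3 -m handwheel"
$M '{"gripper":[1,1,1,1,1,1,1,1],"slide":[[0,0,0],[0,0,0],[0,0,0],[0,0,0],[0,0,0],[0,0,0],[0,0,0],[0,0,0]],"yaw":[-0.1,-0.1,-0.1,-0.1,-0.1,-0.1,0,0]}'
python3 h.py d
```

```text
time: 10.98
ee_pos: [0.464, -0.1657, 0.1098]
tcp_rot: [-179.9, 0.0, 52.8]
wrist_force: [-0.5, -0.5, 0.4]
opening: 0.0855
grasp_force: 0.0
11.0 togo [ 391.8 -117. ] z 109.8 rot [-179.9    0.    52.8] q [-20.  -4.  -8.  86.   0. 108.]
```

```bash
M="python3 -m handwheel"
$M '{"gripper":[1,1,1,1,1,1,1,1],"slide":[[35,-10,0],[35,-10,0],[35,-10,0],[35,-10,0],[35,-10,0],[35,-10,0],[35,-10,0],[35,-10,0]],"yaw":[0,0,0,0,0,0,0,0]}'
$M '{"gripper":[1,1,1,1,1,1,1,1],"slide":[[35,-12,0],[35,-12,0],[30,-10,0],[11,-3,0],[0,0,0],[0,0,0],[0,0,0],[0,0,0]],"yaw":[0,0,0,0,0,0,0,0]}'
python3 h.py d
python3 - <<'E'
from workcell import camera
from h import *
w=camera("wrist"); p=proj(w,[*P["d"],.042]); ce,s=blob(w,p); print(p,ce,s); cv2.imwrite("pics/w6.png",w["img"][:,:,::-1])
E
```

```text
time: 11.65
ee_pos: [0.5695, 0.1076, 0.1102]
tcp_rot: [-180.0, 0.0, 52.7]
wrist_force: [-0.1, -1.4, -0.2]
opening: 0.0856
grasp_force: 0.0
time: 12.32
ee_pos: [0.6066, 0.2153, 0.1108]
tcp_rot: [180.0, 0.0, 52.8]
wrist_force: [0.2, 0.7, 1.2]
opening: 0.0853
grasp_force: 0.0
12.3 togo [2.3 0.1] z 110.8 rot [180.    0.   52.8] q [ 20.  17.  15.  88.  -0. 147.]
[252.47990291 185.47664575] [251.24878557 183.15718251] [ 222  151   59   64 2882]
```

View pics/w6.png

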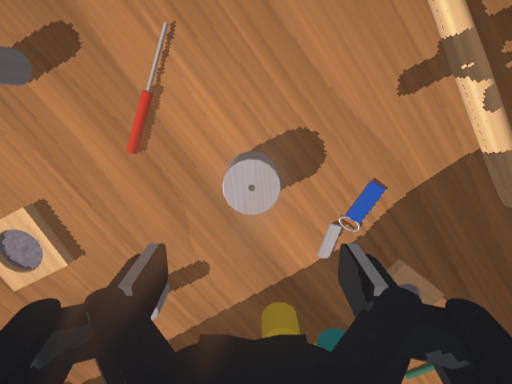

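Blank d is centred, its mark at (251,188) and predicted at (252,185). The penknife lies low, at (330,240). I descend and grip.

```bash
M="python3 -m handwheel"
$M '{"gripper":[1,1,1,1,1,1,1,1],"slide":[[1,0,25],[0,0,25],[0,0,25],[0,0,20],[0,0,15],[0,0,10],[0,0,6],[0,0,0]],"yaw":[0,0,0,0,0,0,0,0]}'
python3 h.py d
$M '{"gripper":[-1,-1,-1,-1,-1,-1],"slide":[[0,0,0],[0,0,0],[0,0,0],[0,0,0],[0,0,0],[0,0,0]],"yaw":[0,0,0,0,0,0]}' 60
python3 h.py d
$M '{"gripper":[-1,-1,-1,-1,-1,-1,-1,-1],"slide":[[0,0,-10],[0,0,-20],[0,0,-25],[0,0,-25],[0,0,-20],[0,0,0],[0,0,0],[0,0,0]],"yaw":[0,0,0,0,0,0,0,0]}'
python3 h.py D
```

```text
time: 13.03
ee_pos: [0.6069, 0.2167, -0.0162]
tcp_rot: [-180.0, 0.1, 52.9]
wrist_force: [0.7, 0.2, 0.9]
opening: 0.0854
grasp_force: 0.0
13.0 togo [0.9 0.8] z -16.2 rot [-1.80e+02  1.00e-01  5.29e+01] q [ 20.  19.   3.  74.  -0. 147.]
time: 13.53
ee_pos: [0.6079, 0.2179, -0.0136]
tcp_rot: [180.0, -0.1, 52.9]
wrist_force: [-2.8, -0.4, 4.8]
opening: 0.0499
grasp_force: 62.9
13.5 togo [-0.6  0.6] z -13.6 rot [ 1.80e+02 -1.00e-01  5.29e+01] q [ 20.  19.   3.  74.   0. 147.]
time: 14.2
ee_pos: [0.6067, 0.2172, 0.0829]
tcp_rot: [-179.9, 0.1, 52.9]
wrist_force: [-0.2, -0.0, -6.9]
opening: 0.0501
grasp_force: 64.1
14.2 togo [-557.7  298.9] z 82.9 rot [-1.799e+02  1.000e-01  5.290e+01] q [ 20.  17.  12.  85.  -0. 147.]
```

```bash
M="python3 -m handwheel"
$M '{"gripper":[-1,-1,-1,-1,-1,-1,-1,-1],"slide":[[-20,11,0],[-35,19,0],[-35,19,0],[-35,19,0],[-35,19,0],[-35,19,0],[-35,19,0],[-35,19,0]],"yaw":[0,0,0,0,0,0,0,0]}'
$M '{"gripper":[-1,-1,-1,-1,-1,-1,-1,-1],"slide":[[-35,19,0],[-35,19,0],[-35,19,0],[-35,19,0],[-35,19,0],[-35,19,0],[-35,19,0],[-20,10,0]],"yaw":[0,0,0,0,0,0,0,0]}'
$M '{"gripper":[-1,-1,-1],"slide":[[-10,6,0],[0,0,0],[0,0,0]],"yaw":[0,0,0]}'
python3 h.py D
```

```text
time: 14.87
ee_pos: [0.5607, -0.0824, 0.0824]
tcp_rot: [-179.8, 0.1, 52.9]
wrist_force: [1.1, -0.0, -6.1]
opening: 0.0498
grasp_force: 64.0
time: 15.53
ee_pos: [0.5147, -0.3817, 0.0818]
tcp_rot: [-179.8, 0.1, 52.8]
wrist_force: [1.5, 0.6, -6.2]
opening: 0.0498
grasp_force: 64.1
time: 15.78
ee_pos: [0.5149, -0.3895, 0.0827]
tcp_rot: [-179.8, -0.0, 52.9]
wrist_force: [0.1, 0.9, -6.2]
opening: 0.0499
grasp_force: 64.2
15.8 togo [-18.3   6.4] z 82.7 rot [-179.8   -0.    52.9] q [-37.  18.  12.  85.   0.  90.]
```

```bash
M="python3 -m handwheel"
$M '{"gripper":[-1,-1,-1,-1,-1,-1,-1,-1],"slide":[[-18,6,0],[0,0,10],[0,0,20],[0,0,20],[0,0,15],[0,0,8],[0,0,4],[0,0,0]],"yaw":[0,0,0,0,0,0,0,0]}'
python3 h.py D
$M '{"gripper":[-1,-1,-1,-1,-1,-1],"slide":[[0,0,3],[0,0,3],[0,0,2],[0,0,2],[0,0,0],[0,0,0]],"yaw":[0,0,0,0,0,0]}'
python3 h.py D
```

```text
time: 16.45
ee_pos: [0.5095, -0.4068, 0.0067]
tcp_rot: [-179.9, -0.0, 53.0]
wrist_force: [-0.3, 0.4, -5.4]
opening: 0.0499
grasp_force: 64.4
16.4 togo [-1.3  0.3] z 6.7 rot [-179.9   -0.    53. ] q [-39.  19.   6.  77.   0.  88.]
time: 16.95
ee_pos: [0.5095, -0.408, -0.0024]
tcp_rot: [-180.0, -0.0, 52.9]
wrist_force: [-0.7, 0.1, -5.1]
opening: 0.0499
grasp_force: 64.4
16.9 togo [-0.3 -0.4] z -2.4 rot [-180.    -0.    52.9] q [-39.  20.   5.  76.   0.  88.]
```

```bash
M="python3 -m handwheel"
$M '{"gripper":[-1,-1,-1,-1,-1,-1,-1],"slide":[[0,0,2],[0,0,1],[0,0,1],[0,0,1],[0,0,0.7],[0,0,0],[0,0,0]],"yaw":[0,0,0,0,0,0,0]}'
$M '{"gripper":[-1,-1,-1,-1],"slide":[[0,0,0.5],[0,0,0.5],[0,0,0],[0,0,0]],"yaw":[0,0,0,0]}'
python3 h.py D
```

```text
time: 17.53
ee_pos: [0.5095, -0.4081, -0.0076]
tcp_rot: [180.0, 0.0, 52.9]
wrist_force: [-3.5, 1.8, 1.7]
opening: 0.0498
grasp_force: 65.0
time: 17.87
ee_pos: [0.5095, -0.4081, -0.0076]
tcp_rot: [180.0, 0.0, 52.9]
wrist_force: [-7.1, 3.9, 8.3]
opening: 0.0503
grasp_force: 66.0
17.9 togo [-0.2 -0.5] z -7.6 rot [180.    0.   52.9] q [-39.  20.   5.  75.  -0.  88.]
```

Contact felt. I release and retreat.

```bash
M="python3 -m handwheel"
$M '{"gripper":[0.2,0.5,0.8,0.9,0.9,0.9,0.9,0.9],"slide":[[0,0,0],[0,0,0],[0,0,0],[0,0,-5],[0,0,-15],[0,0,-30],[0,0,-35],[0,0,-35]],"yaw":[0,0,0,0,0,0,0,0]}'
$M '{"gripper":[0.6,0.6,0.6],"slide":[[0,0,0],[0,0,0],[0,0,0]],"yaw":[0,0,0]}'
python3 h.py a
python3 - <<'E'
from workcell import camera
from h import *
w=camera("wrist"); s=camera("scene")
cv2.imwrite("pics/w7.png",np.hstack([cv2.resize(w["img"],(400,300)),cv2.resize(s["img"][150:300,10:210],(400,300),interpolation=cv2.INTER_CUBIC)])[:,:,::-1])
E
```

```text
time: 18.53
ee_pos: [0.5093, -0.4077, 0.1121]
tcp_rot: [-180.0, -0.0, 52.9]
wrist_force: [0.8, 0.4, 0.1]
opening: 0.081
grasp_force: 0.0
time: 18.78
ee_pos: [0.5097, -0.4081, 0.1107]
tcp_rot: [180.0, -0.0, 52.9]
wrist_force: [-0.2, 0.8, -0.4]
opening: 0.0687
grasp_force: 0.0
18.8 togo [ 426.7 -404.7] z 110.7 rot [180.   -0.   52.9] q [-39.  18.  16.  88.   0.  88.]
```

View pics/w7.png

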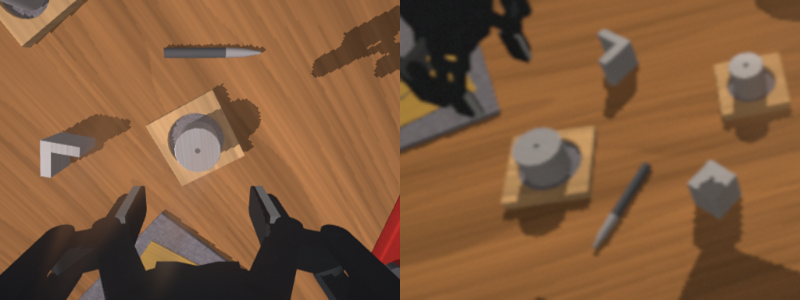

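Blank d is upright in its recess (wrist view (197,150)), and the L and the square are undisturbed. Next is a.

```bash
M="python3 -m handwheel"
$M '{"gripper":[0.2,0.2,0.2,0.2,0.2,0.2,0.2,0.2],"slide":[[27,-25,0],[27,-25,0],[27,-25,0],[27,-25,0],[27,-25,0],[27,-25,0],[27,-25,0],[27,-25,0]],"yaw":[0,0,0,0,0,0,0,0]}'
$M '{"gripper":[0.2,0.2,0.2,0.2,0.2,0.2,0.2,0.2],"slide":[[27,-25,0],[27,-25,0],[27,-25,0],[27,-25,0],[27,-25,0],[27,-25,0],[27,-25,0],[18,-20,0]],"yaw":[0,0,0,0,0,0,0,0]}'
$M '{"gripper":[0.2,0.2,0.2],"slide":[[0,0,0],[0,0,0],[0,0,0]],"yaw":[0,0,0]}'
python3 h.py a
```

```text
time: 19.55
ee_pos: [0.479, -0.1134, 0.1096]
tcp_rot: [-179.9, 0.0, 52.9]
wrist_force: [0.7, 0.4, -0.3]
opening: 0.0513
grasp_force: 0.0
time: 20.22
ee_pos: [0.4483, 0.17, 0.1096]
tcp_rot: [-179.9, 0.1, 53.0]
wrist_force: [0.5, -0.2, 0.7]
opening: 0.0511
grasp_force: 0.0
time: 20.47
ee_pos: [0.4489, 0.1673, 0.11]
tcp_rot: [-180.0, 0.1, 53.0]
wrist_force: [-0.9, -1.3, -1.0]
opening: 0.0513
grasp_force: 0.0
20.5 togo [ 4.2 -9.4] z 110.0 rot [-1.8e+02  1.0e-01  5.3e+01] q [ 20.  -5. -10.  86.  -0. 147.]
```

```bash
M="python3 -m handwheel"
$M '{"gripper":[0.2,0.2,0.2,0.2,0.2],"slide":[[4,-9.5,0],[0,0,20],[0,0,20],[0,0,0],[0,0,0]],"yaw":[0,0,0,0,0]}'
python3 - <<'E'
from workcell import camera
from h import *
w=camera("wrist"); p=proj(w,[*P["a"],.021]); ce,s=blob(w,p); print(p.round(),ce,s,cast(w,ce,.021))
E
$M '{"gripper":[0.2,0.2,0.2,0.2,0.2,0.2,0.2],"slide":[[0,0,25],[0,0,25],[0,0,15],[0,0,12],[0,0,8],[0,0,0],[0,0,0]],"yaw":[0,0,0,0,0,0,0]}'
python3 h.py a
$M '{"gripper":[-1,-1,-1,-1,-1,-1],"slide":[[0,0,0],[0,0,0],[0,0,0],[0,0,0],[0,0,0],[0,0,0]],"yaw":[0,0,0,0,0,0]}' 40
python3 h.py a
$M '{"gripper":[-1,-1,-1,-1,-1,-1,-1,-1],"slide":[[0,0,-10],[0,0,-20],[0,0,-25],[0,0,-25],[0,0,-20],[0,0,0],[0,0,0],[0,0,0]],"yaw":[0,0,0,0,0,0,0,0]}'
python3 h.py A
```

```text
time: 20.88
ee_pos: [0.4435, 0.1757, 0.0704]
tcp_rot: [-179.9, 0.1, 52.9]
wrist_force: [0.2, 0.5, -0.2]
opening: 0.0514
grasp_force: 0.0
[253. 194.] [252.18936877 197.04318937] [238 177  29  40 903] [0.44208939 0.17425234]
time: 21.52
ee_pos: [0.4447, 0.1766, -0.0133]
tcp_rot: [180.0, -0.0, 52.9]
wrist_force: [0.1, -0.2, 0.3]
opening: 0.0513
grasp_force: 0.0
21.5 togo [-0.6 -0.3] z -13.3 rot [180.   -0.   52.9] q [ 22.  -4. -22.  72.   0. 149.]
time: 22.02
ee_pos: [0.4449, 0.1768, -0.013]
tcp_rot: [179.9, -0.1, 52.9]
wrist_force: [-0.9, -0.6, 4.9]
opening: 0.0198
grasp_force: 39.1
22.0 togo [-1.  -0.4] z -13.0 rot [ 1.799e+02 -1.000e-01  5.290e+01] q [ 22.  -4. -22.  72.  -0. 149.]
time: 22.68
ee_pos: [0.4438, 0.1764, 0.0853]
tcp_rot: [-180.0, 0.0, 52.9]
wrist_force: [-0.3, -0.6, -1.1]
opening: 0.0203
grasp_force: 39.4
22.7 togo [ -9.3 275.4] z 85.3 rot [-180.     0.    52.9] q [ 22.  -6. -13.  83.   0. 149.]
```

```bash
M="python3 -m handwheel"
$M '{"gripper":[-1,-1,-1,-1,-1,-1,-1,-1],"slide":[[-1,35,0],[-1,35,0],[-1,35,0],[-1,35,0],[-1,35,0],[-1,35,0],[-1,35,0],[-2,30,0]],"yaw":[0,0,0,0,0,0,0,0]}'
$M '{"gripper":[-1,-1,-1],"slide":[[0,0,0],[0,0,0],[0,0,0]],"yaw":[0,0,0]}'
python3 h.py A
```

```text
time: 23.35
ee_pos: [0.6588, 0.0019, 0.0837]
tcp_rot: [-179.9, 0.1, 52.9]
wrist_force: [-0.1, 0.8, -1.2]
opening: 0.0204
grasp_force: 39.5
time: 23.6
ee_pos: [0.6572, 0.0036, 0.0843]
tcp_rot: [-179.9, 0.1, 52.9]
wrist_force: [-0.2, 0.6, -1.1]
opening: 0.0204
grasp_force: 39.7
23.6 togo [-0.1  1. ] z 84.3 rot [-1.799e+02  1.000e-01  5.290e+01] q [  0.  19.  15.  85.   0. 127.]
```

```bash
M="python3 -m handwheel"
$M '{"gripper":[-1,-1,-1,-1,-1,-1,-1,-1],"slide":[[0,1,10],[0,0,20],[0,0,20],[0,0,15],[0,0,10],[0,0,6],[0,0,4],[0,0,0]],"yaw":[0,0,0,0,0,0,0,0]}'
$M '{"gripper":[-1,-1,-1,-1,-1,-1],"slide":[[0,0,2],[0,0,1.5],[0,0,1],[0,0,0.5],[0,0,0],[0,0,0]],"yaw":[0,0,0,0,0,0]}'
$M '{"gripper":[-1,-1,-1,-1,-1,-1],"slide":[[0,0,0.5],[0,0,0.5],[0,0,0.5],[0,0,0.5],[0,0,0],[0,0,0]],"yaw":[0,0,0,0,0,0]}'
python3 h.py A
```

```text
time: 24.27
ee_pos: [0.6587, 0.0032, 0.0005]
tcp_rot: [-180.0, 0.0, 53.0]
wrist_force: [-0.3, -0.0, -1.2]
opening: 0.0206
grasp_force: 39.7
time: 24.77
ee_pos: [0.6591, 0.0029, -0.004]
tcp_rot: [180.0, -0.0, 52.9]
wrist_force: [0.2, 0.1, -1.0]
opening: 0.0205
grasp_force: 39.7
time: 25.27
ee_pos: [0.659, 0.003, -0.0062]
tcp_rot: [-180.0, 0.0, 52.9]
wrist_force: [0.6, 0.4, -1.3]
opening: 0.0202
grasp_force: 39.7
25.3 togo [-0.5 -0.8] z -6.2 rot [-180.     0.    52.9] q [  0.  21.   6.  76.   0. 127.]
```

```bash
M="python3 -m handwheel"
$M '{"gripper":[-1,-1,-1,-1,-1,-1],"slide":[[0,0,0.5],[0,0,0.5],[0,0,0.5],[0,0,0],[0,0,0],[0,0,0]],"yaw":[0,0,0,0,0,0]}'
$M '{"gripper":[-1,-1,-1,-1],"slide":[[0,0,0.5],[0,0,0.5],[0,0,0],[0,0,0]],"yaw":[0,0,0,0]}'
```

```text
time: 25.77
ee_pos: [0.6592, 0.003, -0.0069]
tcp_rot: [180.0, -0.0, 52.9]
wrist_force: [-2.0, -0.0, 5.7]
opening: 0.0203
grasp_force: 40.2
time: 26.1
ee_pos: [0.6593, 0.0031, -0.007]
tcp_rot: [179.9, -0.1, 52.9]
wrist_force: [-4.2, 1.4, 12.3]
opening: 0.0203
grasp_force: 40.9
```

Blank a is on the floor. I release with a small opening and retreat, then go on to b.

```bash
M="python3 -m handwheel"
$M '{"gripper":[-0.3,-0.1,0,0,0,0,0,0],"slide":[[0,0,-1],[0,0,0],[0,0,0],[0,0,-5],[0,0,-15],[0,0,-30],[0,0,-35],[0,0,-35]],"yaw":[0,0,0,0,0,0,0,0]}'
$M '{"gripper":[0.4,0.4],"slide":[[0,0,0],[0,0,0]],"yaw":[0,0]}'
python3 h.py b
python3 - <<'E'
from workcell import camera
from h import *
w=camera("wrist"); s=camera("scene")
cv2.imwrite("pics/w8.png",np.hstack([cv2.resize(w["img"],(400,300)),cv2.resize(s["img"][150:300,180:380],(400,300),interpolation=cv2.INTER_CUBIC)])[:,:,::-1])
E
```

```text
time: 26.77
ee_pos: [0.6583, 0.0029, 0.1133]
tcp_rot: [-179.9, 0.1, 52.9]
wrist_force: [1.0, 0.0, 0.3]
opening: 0.0423
grasp_force: 0.0
time: 26.93
ee_pos: [0.6604, 0.0029, 0.1152]
tcp_rot: [179.8, -0.2, 52.9]
wrist_force: [-0.0, 0.9, -0.9]
opening: 0.0594
grasp_force: 0.0
26.9 togo [ 241.5 -387.2] z 115.2 rot [179.8  -0.2  52.9] q [  0.  19.  18.  88.  -0. 127.]
```

View pics/w8.png

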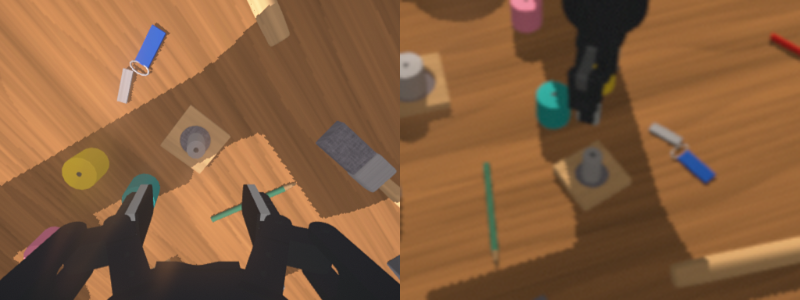

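Blank a stands centred in its recess (wrist view (195,142)). On to b.

```bash
M="python3 -m handwheel"
$M '{"gripper":[0.4,0.4,0.4,0.4,0.4,0.4,0.4,0.4],"slide":[[20,-32,0],[20,-32,0],[20,-32,0],[20,-32,0],[20,-32,0],[20,-32,0],[20,-32,0],[20,-32,0]],"yaw":[0,0,0,0,0,0,0,0]}'
$M '{"gripper":[0.4,0.4,0.4,0.4,0.4,0.4,0.4,0.4],"slide":[[20,-32,0],[20,-32,0],[20,-32,0],[20,-32,0],[0,-2,0],[0,0,0],[0,0,0],[0,0,0]],"yaw":[0,0,0,0,0,0,0,0]}'
python3 h.py b
```

```text
time: 27.7
ee_pos: [0.5495, 0.2861, 0.1106]
tcp_rot: [-179.9, 0.1, 52.9]
wrist_force: [0.3, 0.3, -0.8]
opening: 0.0603
grasp_force: 0.0
time: 28.37
ee_pos: [0.4959, 0.4259, 0.1116]
tcp_rot: [-180.0, 0.1, 52.9]
wrist_force: [-0.2, 0.6, 0.4]
opening: 0.0598
grasp_force: 0.0
28.4 togo [ 3.1 -1. ] z 111.6 rot [-1.80e+02  1.00e-01  5.29e+01] q [ 41.  19.  17.  88.  -0. 168.]
```

```bash
M="python3 -m handwheel"
$M '{"gripper":[0.4,0.4,0.4,0.4,0.4],"slide":[[3,-1,0],[0,0,20],[0,0,20],[0,0,0],[0,0,0]],"yaw":[0,0,0,0,0]}'
python3 - <<'E'
from workcell import camera
from h import *
w=camera("wrist"); p=proj(w,[*P["b"],.021]); ce,s=blob(w,p); print(p.round(),ce,s,cast(w,ce,.021))
E
$M '{"gripper":[0.4,0.4,0.4,0.4,0.4,0.4,0.4],"slide":[[0,0,25],[0,0,25],[0,0,15],[0,0,12],[0,0,9],[0,0,0],[0,0,0]],"yaw":[0,0,0,0,0,0,0]}'
python3 h.py b
$M '{"gripper":[-1,-1,-1,-1,-1,-1],"slide":[[0,0,0],[0,0,0],[0,0,0],[0,0,0],[0,0,0],[0,0,0]],"yaw":[0,0,0,0,0,0]}' 45
python3 h.py b
$M '{"gripper":[-1,-1,-1,-1,-1,-1,-1,-1],"slide":[[0,0,-10],[0,0,-20],[0,0,-25],[0,0,-25],[0,0,-20],[0,0,0],[0,0,0],[0,0,0]],"yaw":[0,0,0,0,0,0,0,0]}'
python3 h.py B
```

```text
time: 28.78
ee_pos: [0.4966, 0.4289, 0.0717]
tcp_rot: [-180.0, 0.1, 52.9]
wrist_force: [0.0, 0.1, 0.5]
opening: 0.0599
grasp_force: 0.0
[253. 194.] [251.50987433 197.74147217] [ 231  172   42   51 1671] [0.49418306 0.42688323]
time: 29.42
ee_pos: [0.4971, 0.4303, -0.0128]
tcp_rot: [180.0, -0.0, 52.9]
wrist_force: [-0.2, 0.5, 0.7]
opening: 0.0597
grasp_force: 0.0
29.4 togo [-1.1  0.7] z -12.8 rot [180.   -0.   52.9] q [ 41.  20.   5.  75.   0. 168.]
time: 29.92
ee_pos: [0.4972, 0.4307, -0.012]
tcp_rot: [180.0, -0.1, 52.9]
wrist_force: [-1.0, -0.7, 6.4]
opening: 0.0305
grasp_force: 44.5
29.9 togo [-1.5  0.9] z -12.0 rot [ 1.80e+02 -1.00e-01  5.29e+01] q [ 41.  20.   5.  75.   0. 168.]
time: 30.58
ee_pos: [0.4963, 0.4298, 0.0852]
tcp_rot: [-180.0, 0.1, 52.9]
wrist_force: [-0.0, 0.5, -3.3]
opening: 0.0304
grasp_force: 44.8
30.6 togo [-181.5  -30. ] z 85.2 rot [-1.80e+02  1.00e-01  5.29e+01] q [ 41.  19.  14.  85.  -0. 168.]
```

```bash
M="python3 -m handwheel"
$M '{"gripper":[-1,-1,-1,-1,-1,-1,-1,-1],"slide":[[-30,-5,0],[-30,-5,0],[-30,-5,0],[-30,-5,0],[-30,-5,0],[-30,-5,0],[0,0,0],[0,0,0]],"yaw":[0,0,0,0,0,0,0,0]}'
$M '{"gripper":[-1,-1,-1],"slide":[[0,0,0],[0,0,0],[0,0,0]],"yaw":[0,0,0]}'
python3 h.py B
```

```text
time: 31.25
ee_pos: [0.363, 0.3035, 0.0853]
tcp_rot: [-180.0, 0.1, 52.9]
wrist_force: [-0.3, -0.6, -2.1]
opening: 0.0302
grasp_force: 44.9
time: 31.5
ee_pos: [0.3646, 0.305, 0.0858]
tcp_rot: [-180.0, 0.0, 52.9]
wrist_force: [0.0, 0.5, -2.3]
opening: 0.0299
grasp_force: 44.9
31.5 togo [-2.5 -0.1] z 85.8 rot [-180.     0.    52.9] q [ 40.  -6. -13.  83.   0. 167.]
```

```bash
M="python3 -m handwheel"
$M '{"gripper":[-1,-1,-1,-1,-1,-1,-1,-1],"slide":[[-2,0,10],[0,0,20],[0,0,20],[0,0,15],[0,0,10],[0,0,6],[0,0,4],[0,0,0]],"yaw":[0,0,0,0,0,0,0,0]}'
$M '{"gripper":[-1,-1,-1,-1,-1,-1],"slide":[[0,0,2],[0,0,1.5],[0,0,1],[0,0,0.5],[0,0,0],[0,0,0]],"yaw":[0,0,0,0,0,0]}'
$M '{"gripper":[-1,-1,-1,-1,-1,-1],"slide":[[0,0,0.5],[0,0,0.5],[0,0,0.5],[0,0,0],[0,0,0],[0,0,0]],"yaw":[0,0,0,0,0,0]}'
python3 h.py B
```

```text
time: 32.17
ee_pos: [0.3629, 0.3029, 0.0008]
tcp_rot: [-180.0, 0.0, 52.9]
wrist_force: [0.5, 0.0, -2.8]
opening: 0.03
grasp_force: 44.9
time: 32.67
ee_pos: [0.3631, 0.303, -0.0035]
tcp_rot: [180.0, -0.0, 52.9]
wrist_force: [1.1, -1.0, -2.9]
opening: 0.03
grasp_force: 44.9
time: 33.17
ee_pos: [0.363, 0.303, -0.0051]
tcp_rot: [180.0, 0.0, 52.9]
wrist_force: [-0.8, -0.8, -1.4]
opening: 0.0305
grasp_force: 44.9
33.2 togo [-0. -0.] z -5.1 rot [180.    0.   52.9] q [ 40.  -5. -22.  73.  -0. 167.]
```

```bash
M="python3 -m handwheel"
$M '{"gripper":[-1,-1,-1,-1],"slide":[[0,0,0.5],[0,0,0.5],[0,0,0],[0,0,0]],"yaw":[0,0,0,0]}'
$M '{"gripper":[-0.1,0.1,0.2,0.2,0.2,0.2,0.2,0.2],"slide":[[0,0,0],[0,0,0],[0,0,0],[0,0,-5],[0,0,-15],[0,0,-30],[0,0,-35],[0,0,-35]],"yaw":[0,0,0,0,0,0,0,0]}'
$M '{"gripper":[0.4,0.4,0.4,0.4,0.4],"slide":[[0,0,-30],[0,0,-30],[0,0,0],[0,0,0],[0,0,0]],"yaw":[0,0,0,0,0]}'
python3 - <<'E'
from workcell import camera
from h import *
w=camera("wrist"); s=camera("scene"); t=camera("top")
cv2.imwrite("pics/w9.png",np.hstack([cv2.resize(w["img"],(400,300)),cv2.resize(s["img"],(400,300),interpolation=cv2.INTER_AREA)])[:,:,::-1])
def mark(c,X):
    p=proj(c,X).round().astype(int); g=cv2.cvtColor(c["img"],cv2.COLOR_RGB2GRAY)[p[1]-3:p[1]+4,p[0]-3:p[0]+4].astype(float)
    wt=np.clip(np.median(g)-10-g,0,None); yy,xx=np.mgrid[-3:4,-3:4]
    return p+[(wt*xx).sum()/wt.sum(),(wt*yy).sum()/wt.sum()] if wt.sum()>0 else p*np.nan
for k in "abcd":
    for n,c in(("s",s),("t",t)): m=mark(c,[*P[k.upper()],.048]); print(k,n,((cast(c,m,.048)-P[k.upper()])*1e3).round(1))
E
```

```text
time: 33.5
ee_pos: [0.3631, 0.303, -0.006]
tcp_rot: [180.0, -0.0, 52.9]
wrist_force: [-1.2, -0.4, -1.5]
opening: 0.0304
grasp_force: 45.1
time: 34.17
ee_pos: [0.3626, 0.3026, 0.1154]
tcp_rot: [-180.0, 0.0, 52.9]
wrist_force: [0.6, 0.2, -1.1]
opening: 0.0514
grasp_force: 0.0
time: 34.58
ee_pos: [0.363, 0.3029, 0.1735]
tcp_rot: [-180.0, 0.0, 52.9]
wrist_force: [0.1, 0.3, 0.1]
opening: 0.0592
grasp_force: 0.0
a s [-1.7 -1.5]
a t [-0.7  0.3]
b s [-3.7  4.1]
b t [-0.6 -1.8]
c s [ 1.4 -1.6]
c t [ 1.2 -2. ]
d s [ 0.2 -1.9]
d t [ 0.7 -2.3]
```

View pics/w9.png

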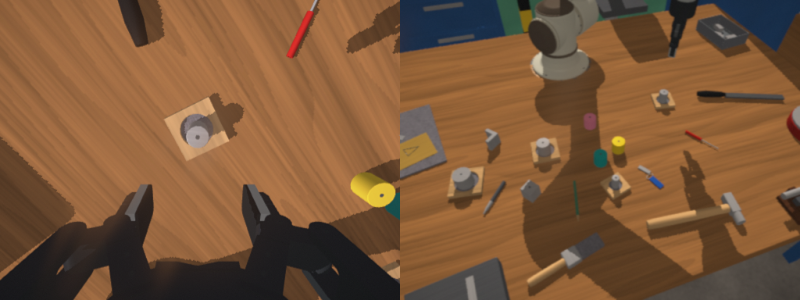

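All four blanks stand in their recesses within a few mm of centre. Blank b is at wrist view (197,135). The arm is clear and the square and L are unmoved, so I hand in.

```bash
python3 -c "
from workcell import ticket
print(ticket.job_done())"
```

```text
the job is handed in; nothing more can be done
None
```

I put all four round blanks upright in their own recesses, a few millimetres off centre at most by the cameras, left the square and L-shaped pieces where they stood, and handed the job in at about 35 s of the 96 s allowed; the hand-in returned no verdict.

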